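# Pointing check of a dispensing tray, then print the label

## Robot

A 7-joint arm with a two-finger parallel gripper is mounted at the origin on the work surface. World frame = base frame: x ahead of the robot, y to its left, z up, the work surface at z = 0. Lengths are in m, angles in degrees, forces in N, time in s.
With the tool pointing down it reaches from about 0.425 to 0.825 m from the base axis. Payload 3.6 kg.
Tool frame: the origin (TCP) lies on the mounting face of the last link; the fingertips stand 173 mm ahead of it and the grasp point (between the pads) lies 155 mm ahead of it (arm.hold_point_z is the distance from the TCP to the grasp point, in m); y points along the fingers, z is the direction in which the jaws open and shut, and the axes are right-handed (so a half turn about y gives the same grasp; the last joint's range is limited). The gripper opens to 85 mm and grips with 20 to 120 N. Pads are 22 mm wide; open, the fingers measure 114 mm over their backs; the gripper's body (76 mm by 85 mm) begins 54 mm behind the grasp point. The pads swing forward as they close: fully open they stand 13 mm farther back than shut.
Start: joints at [69.185, 35.231, -0.722, 81.555, 0.464, 63.22, -2.315], TCP at [0.215, -0.613, 0.405] pointing down, gripper open.
Joint ranges: [-178.69, 178.69], [-17.37, 117.87], [-77.05, 75.6], [15.02, 138.74], [-78.02, 258.01], [0.78, 113.62], [-162.83, 162.83]. Speed limits (degrees/s): [159.86, 159.86, 180, 180, 180, 180, 180].

## Interface

Orientations are given as [roll, pitch, yaw] about the fixed x, y, z axes, in that order (R = Rz(yaw) Ry(pitch) Rx(roll)).
In Python, from rig import arm, vision, finder gives the robot as it stands.
- The arm moves only by the tool drive_tool, never from a script. Its argument "moves" is a list that holds one entry, the list of rows, each a list of 7 numbers: the gripper's target within -1 to 1 (fully open at 1, half-way at 0, shut at -1), then the shift along the tool's x, y, z in cm, then the turn, a rotation vector about the tool's x, y, z in rad. A call has 1 to 20 rows; each row is the pose to reach, as a shift and turn from the pose measured when the call began, along the tool's axes at that moment; what a row does not reach only later rows make up. A row lasts 1/12 s, in which the tool goes at most 41.7 mm and 7.16 degrees, less where a joint would pass 70% of its speed; a pose out of reach is approached as far as the arm can. A call with a gripper value outside its range is refused whole. The fingers move at their own pace and stop on an object; the grip force is fixed at half the most. Time passes only in rows, so rows that repeat a pose let the fingers close. It gives the time, the measured TCP pose, the force and the opening at its end, in the units of the state.
- arm.sense(): the state, without advancing time (a new reading comes with each control period).
- vision.read_camera(name): name is "side" or "top" or "wrist"; returns the picture (400x640x3 uint8, red, green, blue); there is no depth.
- vision.camera_params(name): a dict with "fx", "fy", "cx", "cy" (pixels), "k1" (the pictures are not rectified: a ray, as slopes to the right and down, at radius r is drawn at 1 + k1 r^2 times it, then the intrinsics apply), "pose" (4x4, takes a point from camera to world coordinates); the wrist camera has in their place "T_tool_cam" (4x4, takes a point from camera to tool coordinates, whose origin is the TCP and whose axes are the tool frame's). Camera axes: x right, y down, z forward; pixel columns grow to the right and rows downward; lengths in m; the calibration is good to about 2 mm. A picture is of the moment at which its call begins: read the wrist's pose just before it. camera_params takes no time and is no camera call.
- arm.job_done(): hands the job in, once; it reports no verdict.
Trained networks look in the newest picture that a camera, given by its name, has taken for a name from the list of things; names that differ only in an ending like _2 or _b are one class to them, and where a whole thing is asked for, a point or a joint stands for the part that bears it (a point fixed in the world has none). Each returns a list of dicts, best first, with "score" (0 to 1); they miss things now and then, are a little off and sometimes report something else, mostly with a low value. They report only what shows in the picture. A call takes as long as a camera call. They do not tell look-alikes from the thing itself.
- finder.regions_of(camera, label): "region" (400x640 bool, what is visible of it) and "pixel" ([column, row] in pixels, amid what is visible of it).
The state is a dict: "t": time; "joints": joint angles; "dq": joint speeds; "effort": joint torques, N m; "tool_pos": TCP position; "tcp_rot": TCP orientation; "contact_force": force on the tool from outside, world axes, zero at the start; "ft_torque": the same for the moment, N m; "opening": opening from 0.0 (shut) to 1.0 (fully open).
Only numpy, scipy, OpenCV 4.12 (cv2) and the standard library are available. Lean on these libraries where they do the work, as an engineer would, in place of code of your own. Each camera call takes 0.05 s, during which the arm holds its last target. There are 200 camera calls.

## Task

Do the pointing check of the medicines in the black dispensing tray: with the gripper closed like a pointing finger, hold the fingertips about two centimetres above the middle of the taller tablet bottle's cap for two seconds, then likewise above the lid of the low, wide ointment jar. The check done, press the large print key of the label printer fully down with the fingertips and let it spring back up. Do not touch or move any of the medicines or other things on the desk, do not bring the fingers down over the other medicines in the tray, and leave the printer's small keys alone.

Things in the scene. Friction and masses are not known exactly. Their poses are not given: they have to be found in the camera images.
- tall_bottle_top (a point): Centre of the flat cap top of the taller of the two tablet bottles in the tray: white plastic screw-cap bottle, 54 mm diameter, 100 mm tall, cap 47 mm across. It stands upright and loose on the tray floor; this point is 104 mm above the desk, z up.
- jar_top (a point): Centre of the flat lid top of the ointment jar in the tray: the low, wide white screw-lid jar, 68 mm diameter, 40 mm tall, loose; this point is 44 mm above the desk, z up.
- short_bottle_top (a point): Centre of the cap top of the shorter tablet bottle in the tray (44 mm diameter, 62 mm tall, same make as the tall one, loose). Not to be pointed at. 66 mm above the desk.
- dropper_top (a point): Top of the small eye-drop bottle in the tray (25 mm diameter, 62 mm tall, tapered cap, loose). Not to be pointed at. 66 mm above the desk.
- carton_top (a point): Centre of the top of the small white medicine carton standing in the tray (34 x 42 x 78 mm tall, loose). Not to be pointed at. 82 mm above the desk.
- tall_bottle: The taller tablet bottle; origin at the centre of its underside.
- jar: The ointment jar; origin at the centre of its underside.
- short_bottle: The shorter tablet bottle; origin at the centre of its underside.
- dropper: The eye-drop bottle; origin at the centre of its underside.
- carton: The small carton; origin at the centre of its underside.
- tray: Black dispensing tray, fixed, 230 (its x) x 320 (its y) mm with 40 mm walls (246 x 328 mm over the rim) and a 4 mm floor, a flat prescription slip lying in it; origin at the centre of its underside. It stands on the left or on the right of the desk, with the printer on the other side; the five medicines stand in it in any arrangement, about 100 mm apart.
- printer: Grey desktop label printer, fixed, 220 deep (its x) x 180 wide (its y) mm; origin at the centre of its underside, front (label slot) towards its -x, the robot's side. A flat key panel 128 mm above the desk runs along the front 60 mm of its top; behind it the cover rises 2 mm, and the rounded hump over the paper roll, from about 45 to 135 mm behind the key panel's rear edge, reaches 158 mm.
- print_key_top (a point): Centre of the top of the print key: the largest key on the printer's panel, round, 28 mm diameter, off-white, standing 7 mm above the panel (135 mm above the desk) 26 mm from the printer's front edge and 45 mm to the right (printer's -y) of its middle. Moves down with the key.
- print_key (a joint): Travel of the print key in m: 0 up, 0.005 fully down. A spring returns it; it takes about 1.5 N to start it and 4 N to hold it fully down.
- feed_key (a joint): Travel of the first small key (15 mm diameter, 75 mm to the left of the print key), 0 up, 0.005 down. Not to be pressed.
- power_key (a joint): Travel of the second small key (15 mm diameter, 107 mm to the left of the print key), 0 up, 0.005 down. Not to be pressed.
- stock_a: White stock bottle, 64 mm diameter, 105 mm tall, loose at the back of the desk; origin at the centre of its underside. Leave alone.
- stock_b: A second stock bottle like it, loose at the back. Leave alone. Round about stand fixed things: an open laptop (230 mm tall) at the far right end of the desk, a telephone (90 mm) and a low drawer unit (155 mm) at the left end, bins and a slip file (to 130 mm, pens to 150 mm) along the back.
- saline_carton: Carton 75 x 115 x 95 mm tall, loose at the back left; origin under its centre. Leave alone.
- stapler: Black stapler, 125 x 34 x 45 mm tall, loose at the near left; origin under its centre. Leave alone.
- mouse: Black computer mouse, 100 x 60 x 33 mm tall, loose at the near right; origin under its centre. Leave alone.
Mind the look-alikes: they are no part of the job. Leave any brown look-alike of the carton alone.

How it is judged (in metres and radians):
On the way, in this order (a step that is already met when the one before it is completed fails the run):
1. fingertips held just above the tall bottle's cap (horizontal distance between the grasp point and tall_bottle_top below 0.02 m and z of the grasp point in the frame of tall_bottle_top between 0.02 and 0.07 m), for 1.5 s.
2. fingertips held just above the ointment jar's lid (horizontal distance between the grasp point and jar_top below 0.02 m and z of the grasp point in the frame of jar_top between 0.02 and 0.07 m), for 1.5 s.
3. print key pressed fully down by the fingertips (value of joint print_key above 0.0035 m and contact force between the fingers and print_key above 0.5 N), for 0.05 s.
At the end, for the whole second after the job is handed in: After both pointings (within 20 mm of the cap's middle, up to 50 mm above it, 1.5 s) and the press (over 3.5 mm): the three keys are up (under 1 mm), the five medicines upright and at rest within 6 mm of where they began, the other loose things within 15 mm (distance of each of tall_bottle_top, short_bottle_top, jar_top, dropper_top, carton_top from where it was at the start of the episode below 0.006 m and angle between each of tall_bottle_top, short_bottle_top, jar_top, dropper_top, carton_top's own z axis and vertical below 0.1 rad and linear speed of each of tall_bottle, short_bottle, jar, dropper, carton below 0.02 m/s and distance of each of stock_a, stock_b, saline_carton, stapler, mouse from where it was at the start of the episode below 0.015 m and value of joint each of print_key, feed_key, power_key below 0.001 m); the robot touches nothing.
It fails at once if a medicine in the tray was touched (contact force between any of the arm, the fingers and tall_bottle above 0.3 N or contact force between any of the arm, the fingers and short_bottle above 0.3 N or contact force between any of the arm, the fingers and jar above 0.3 N or contact force between any of the arm, the fingers and dropper above 0.3 N or contact force between any of the arm, the fingers and carton above 0.3 N).
It fails at once if a medicine in the tray was moved, lifted or tipped (distance of any of tall_bottle_top, short_bottle_top, jar_top, dropper_top, carton_top from where it was at the start of the episode above 0.01 m).
It fails at once if the fingertips were brought down over another medicine in the tray (within about 25 mm of its top) ((horizontal distance between the grasp point and short_bottle_top below 0.012 m and z of the grasp point in the frame of short_bottle_top below 0.045 m) or (horizontal distance between the grasp point and dropper_top below 0.012 m and z of the grasp point in the frame of dropper_top below 0.045 m) or (horizontal distance between the grasp point and carton_top below 0.012 m and z of the grasp point in the frame of carton_top below 0.045 m)).
It fails at once if a small key of the printer was pressed (value of joint any of feed_key, power_key above 0.0025 m).
It fails at once if another thing on the desk was touched or moved (distance of any of stock_a, stock_b, saline_carton, stapler, mouse from where it was at the start of the episode above 0.015 m or contact force between any of the arm, the fingers and stock_a above 0.5 N or contact force between any of the arm, the fingers and stock_b above 0.5 N or contact force between any of the arm, the fingers and saline_carton above 0.5 N or contact force between any of the arm, the fingers and stapler above 0.5 N or contact force between any of the arm, the fingers and mouse above 0.5 N).
It also fails if it takes over 53 s, if anything falls off the work surface, if the arm or the gripper's body presses on something with over 40 N, if the wrist force passes 120 N, or if a joint passes its speed limit or range.

## Working session

There is one attempt and no reset: what is moved stays moved. The work goes in short steps, Python scripts to look and compute and a tool call to move; the robot and the scene stay as the last step left them, time stands still between calls to the robot, and variables do not carry over. Pictures are saved under pics/ and viewed, about 8 in all and at most 12, crops included, and the job is handed in when it is done.

Besides the shell and the picture viewer there is one more tool, called by a JSON object that holds its "name" and its "arguments". drive_tool: Moves the arm, as the interface text tells. Its arguments: {"type":"object","properties":{"moves":{"type":"array","items":{"type":"array","items":{"type":"array","items":{"type":"number"}}}}},"required":["moves"]}

```bash
mkdir -p pics
cat > h.py <<'E'
from rig import arm, vision, finder
import numpy as np, cv2
from scipy.spatial.transform import Rotation as R
def toolT():
    s=arm.sense(); T=np.eye(4); T[:3,:3]=R.from_euler('xyz',s['tcp_rot'],degrees=True).as_matrix(); T[:3,3]=s['tool_pos']; return T
def cam(name):
    p=vision.camera_params(name)
    return p,(toolT()@np.array(p['T_tool_cam']) if 'T_tool_cam' in p else np.array(p['pose']))
def KD(p): return np.array([[p['fx'],0,p['cx']],[0,p['fy'],p['cy']],[0,0,1.]]),np.array([p['k1'],0,0,0,0.])
def world(px,z,p,T):
    K,D=KD(p); u=cv2.undistortPoints(np.array([[px]],float),K,D)[0,0]
    d=T[:3,:3]@[u[0],u[1],1]; o=T[:3,3]; return o+d*(z-o[2])/d[2]
def pix(X,p,T):
    K,D=KD(p); q=T[:3,:3].T@(np.array(X)-T[:3,3]); return cv2.projectPoints(q.reshape(1,1,3),np.zeros(3),np.zeros(3),K,D)[0].ravel()
def save(n,im): cv2.imwrite('pics/'+n+'.png',im[...,::-1])
E
python3 - <<'E'
from h import *
print(arm.sense())
for n in ('top','side','wrist'):
    p,T=cam(n); im=vision.read_camera(n); save(n+'0',im); print(n,p,T.round(3).tolist())
    if n=='wrist': continue
    for l in ('tall_bottle','jar','short_bottle','dropper','carton','print_key','printer','tray'):
        for r in finder.regions_of(n,l)[:3]:
            ys,xs=np.where(r['region']); print(n,l,round(r['score'],2),np.round(r['pixel']),xs.min(),xs.max(),ys.min(),ys.max())
E
```

```text
{'t': 0.0, 'joints': array([69.18382936, 35.28987051, -0.72300092, 81.64405635,  0.46202961,
       63.22001349, -2.31502672]), 'dq': array([-0.07100673,  0.00559332,  0.05150608,  0.1434416 ,  0.00022688,
        0.09558908, -0.02581405]), 'effort': array([-4.29923421e-05, -4.69219780e+01,  2.58965828e-01, -1.71033829e+01,
        9.93969210e-03,  9.73959512e-03, -7.03051953e-06]), 'tool_pos': array([ 0.21471997, -0.61315614,  0.4035147 ]), 'tcp_rot': array([-9.01511253e+01, -3.47665760e-04, -1.60699431e+02]), 'contact_force': array([ 1.60455547, -0.47690502, -0.34280009]), 'ft_torque': array([-0.04732318,  0.00886541,  0.02990529]), 'opening': 1.003619994128689}
top {'fx': 421.40143242522333, 'fy': 421.40143242522333, 'cx': 318.42840908303975, 'cy': 190.35269598509515, 'k1': 0.014410243249333864, 'pose': array([[ 0.02594017, -0.99605368,  0.08487743,  0.49972371],
       [-0.99924888, -0.02828093, -0.0264927 ,  0.01615237],
       [ 0.02878856, -0.08412645, -0.99603913,  1.09392913],
       [ 0.        ,  0.        ,  0.        ,  1.        ]])} [[0.026, -0.996, 0.085, 0.5], [-0.99
[... 1453 characters left out ...]
side printer 0.91 [386. 183.] 332 442 135 237
side tray 0.94 [272. 270.] 184 356 198 342
wrist {'fx': 316.3979854689215, 'fy': 316.3979854689215, 'cx': 317.78454231655536, 'cy': 194.60337569854744, 'k1': -0.034090071837954775, 'T_tool_cam': array([[ 1.90499248e-04,  9.52232676e-01,  3.05373370e-01,
        -7.88982512e-02],
       [ 9.47700251e-04, -3.05373410e-01,  9.52232210e-01,
         3.02394068e-02],
       [ 9.99999533e-01,  1.08002899e-04, -9.60604551e-04,
        -6.48416812e-04],
       [ 0.00000000e+00,  0.00000000e+00,  0.00000000e+00,
         1.00000000e+00]])} [[0.33, -0.899, -0.289, 0.289], [-0.944, -0.315, -0.1, -0.587], [-0.001, 0.305, -0.952, 0.374], [0.0, 0.0, 0.0, 1.0]]
```

Run:
```python
import cv2
a=cv2.imread('pics/top0.png')[110:290,140:450]; cv2.imwrite('pics/topc.png',cv2.resize(a,(775,450),interpolation=cv2.INTER_CUBIC))
```

```text
(no output)
```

View pics/topc.png

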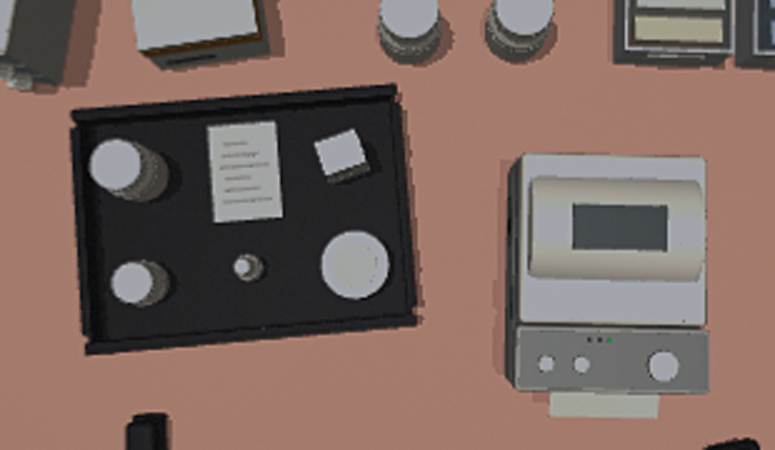

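View pics/side0.png

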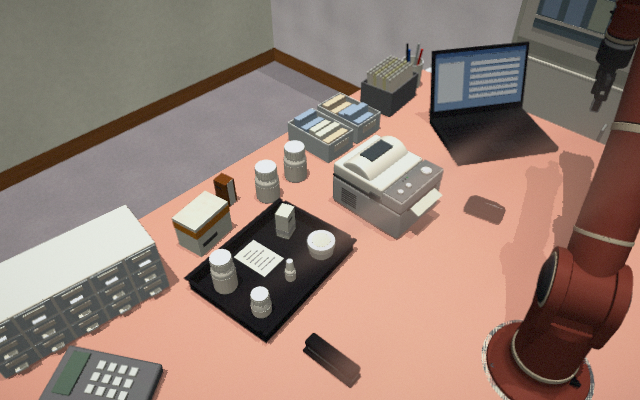

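The top view shows the tray on the left. In full-image pixels, the tall bottle cap is at (186,176), short bottle (193,223), dropper (236,216), jar (282,216), white carton (276,171) and slip (238,178). The printer is on the right, with the print key at (406,256) and small keys at (358,255) and (373,255). The side view agrees: tall bottle (222,258), short bottle (260,294), jar (321,240), brown look-alike at the back (226,188).

```bash
python3 - <<'E'
from h import *
p,T=cam('top'); ps,Ts=cam('side')
im=cv2.imread('pics/top0.png',0)
for n,px,z,r in (('tall',(186,176),.104,14),('short',(193,223),.066,12),('jar',(282,216),.044,17),('carton',(276,171),.082,13),('dropper',(236,216),.066,6),('key',(406,256),.135,9),('feed',(373,255.5),.133,5)):
    m=np.zeros_like(im); cv2.circle(m,(int(px[0]),int(px[1])),r,255,-1)
    b=((im>(165 if n!='key' else 180))&(m>0)).astype(np.uint8)
    k,l,st,c=cv2.connectedComponentsWithStats(b); i=1+st[1:,4].argmax()
    X=world(c[i],z,p,T); print(n,c[i].round(1),st[i],X.round(4),'side',pix(X,ps,Ts).round(1),'reach',np.hypot(X[0],X[1]).round(3))
E
python3 - <<'E'
import cv2
a=cv2.imread('pics/side0.png')[140:340,180:460]; cv2.imwrite('pics/sidec.png',cv2.resize(a,(784,560),interpolation=cv2.INTER_CUBIC))
E
```

```text
tall [182.5 171.3] [177 166  16  17  33] [0.6198 0.3094 0.104 ] side [214.7 255.2] reach 0.693
short [190.8 223.2] [186 216  13  15  44] [0.4993 0.2941 0.066 ] side [258.7 293.3] reach 0.579
jar [281.7 214.7] [269 203  26  26 118] [0.5258 0.078  0.044 ] side [320.8 238.3] reach 0.532
carton [275.1 169.8] [266 162  20  18  77] [0.6326 0.0951 0.082 ] side [283.9 209. ] reach 0.64
dropper [235.9 215.9] [234 214   5   5  15] [0.5197 0.1871 0.066 ] side [289.  259.5] reach 0.552Traceback (most recent call last):
  File "<stdin>", line 7, in <module>
ValueError: attempt to get argmax of an empty sequence
```

View pics/sidec.png

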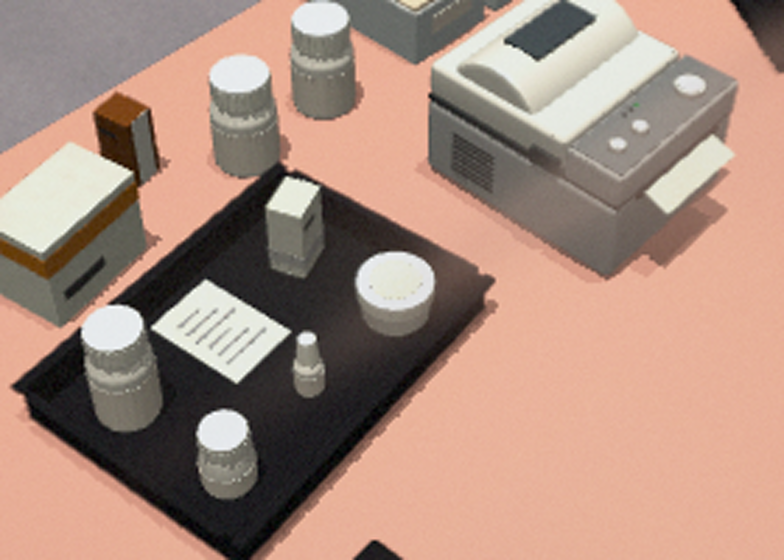

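The close crop confirms the choice. The tall ribbed-cap bottle is at crop (115,328), the jar at (395,280) and the print key at (689,85), all clearly apart from the short bottle, dropper, carton and brown look-alike.

Run:
```python
from h import *
p,T=cam('top'); ps,Ts=cam('side')
for n,c,s,z in (('tall',(116,165),(115,328),.104),('short',(133,282),(223,432),.066),('jar',(355,265),(395,280),.044),('carton',(340,152),(295,197),.082),('dropper',(241,266),(307,340),.066),('key',(664,366),(689,85),.135),('feed',(582,365),(641,126),.133),('mouse',(735,445),(0,0),.03)):
    a=world(np.array(c)/2.5+[140,110],z,p,T); b=world(np.array(s)/2.8+[180,140],z,ps,Ts)
    print(n,a.round(3)[:2],b.round(3)[:2],((a+b)/2).round(3)[:2])
t=toolT(); print(t.round(3))
```

```text
tall [0.609 0.3  ] [0.606 0.303] [0.607 0.302]
short [0.5   0.289] [0.496 0.294] [0.498 0.291]
jar [0.523 0.077] [0.522 0.081] [0.522 0.079]
carton [0.63  0.093] [0.627 0.096] [0.628 0.094]
dropper [0.518 0.186] [0.515 0.19 ] [0.516 0.188]
key [ 0.437 -0.211] [ 0.435 -0.205] [ 0.436 -0.208]
feed [ 0.436 -0.137] [ 0.435 -0.133] [ 0.435 -0.135]
mouse [ 0.354 -0.308] [1.118 0.072] [ 0.736 -0.118]
[[-0.944  0.     0.33   0.215]
 [-0.33   0.    -0.944 -0.613]
 [-0.    -1.    -0.     0.405]
 [ 0.     0.     0.     1.   ]]
```

{"name": "drive_tool", "arguments": {"moves": [[[-1, -10.5, -5, -9.9, 0, 0, 0], [-1, -10.5, -5, -9.9, 0, 0, 0], [-1, -10.5, -5, -9.9, 0, 0, 0], [-1, -21, -5, -19.8, 0, 0, 0], [-1, -21, -5, -19.8, 0, 0, 0], [-1, -21, -5, -19.8, 0, 0, 0], [-1, -21, -5, -19.8, 0, 0, 0], [-1, -31.5, -5, -29.7, 0, 0, 0], [-1, -31.5, -5, -29.7, 0, 0, 0], [-1, -31.5, -5, -29.7, 0, 0, 0], [-1, -31.5, -5, -29.7, 0, 0, 0], [-1, -42, -5, -39.7, 0, 0, 0], [-1, -42, -5, -39.7, 0, 0, 0], [-1, -42, -5, -39.7, 0, 0, 0], [-1, -42, -5, -39.7, 0, 0, 0], [-1, -42, -5, -39.7, 0, 0, 0]]]}}

```text
t: 2.28
tool_pos: [0.482, -0.0938, 0.4551]
tcp_rot: [-90.2, 0.2, -160.1]
contact_force: [-0.2, -0.3, -0.7]
opening: 0.003
```

```bash
cat >> h.py <<'E'
def to(X):  # shift in tool cm bringing the grasp point to X
    T=toolT(); g=T[:3,3]+arm.hold_point_z*T[:3,1]; s=arm.sense()
    print('t',round(s['t'],2),'grasp',g.round(4),'F',s['contact_force'].round(1),'open',round(s['opening'],2)); print('shift',X,(T[:3,:3].T@(np.array(X)-g)*100).round(2))
E
python3 -c "
from h import *
print(toolT().round(3),arm.sense()['joints'].round(0))
to([.607,.302,.25]); to([.59,.22,.30])"
```

```text
[[-0.94   0.003  0.341  0.482]
 [-0.341  0.004 -0.94  -0.094]
 [-0.004 -1.    -0.003  0.455]
 [ 0.     0.     0.     1.   ]] [ 16.  18. -11. 103.   4.  59. -66.]
t 2.28 grasp [ 0.4824 -0.0933  0.3004] F [-0.2 -0.3 -0.7] open 0.0
shift [0.607, 0.302, 0.25] [-25.18   5.22 -32.89]
t 2.28 grasp [ 0.4824 -0.0933  0.3004] F [-0.2 -0.3 -0.7] open 0.0
shift [0.59, 0.22, 0.3] [-20.8    0.18 -25.78]
```

{"name": "drive_tool", "arguments": {"moves": [[[-1, -8.4, 0, -11, 0, 0, 0], [-1, -8.4, 0, -11, 0, 0, 0], [-1, -8.4, 0, -11, 0, 0, 0], [-1, -16.8, 0, -22, 0, 0, 0], [-1, -16.8, 0, -22, 0, 0, 0], [-1, -16.8, 0, -22, 0, 0, 0], [-1, -16.8, 0, -22, 0, 0, 0], [-1, -25.2, 5, -32.9, 0, 0, 0], [-1, -25.2, 5, -32.9, 0, 0, 0], [-1, -25.2, 8, -32.9, 0, 0, 0], [-1, -25.2, 8, -32.9, 0, 0, 0], [-1, -25.2, 8, -32.9, 0, 0, 0], [-1, -25.2, 8, -32.9, 0, 0, 0]]]}}

```text
t: 3.37
tool_pos: [0.6065, 0.3026, 0.374]
tcp_rot: [-90.1, -0.1, -159.9]
contact_force: [0.2, -0.9, 1.3]
opening: 0.003
```

Run:
```python
from h import *
to([.607,.302,.144])
p,T=cam('wrist'); im=vision.read_camera('wrist'); 
b=im.copy(); cv2.drawMarker(b,tuple(int(v) for v in pix([.607,.302,.104],p,T)),(255,0,0),0,12,1)
cv2.drawMarker(b,tuple(int(v) for v in pix([.607,.302-.0235,.104],p,T)),(0,0,255),0,6,1); save('w1',b); save('w1raw',im)
print(arm.sense()['joints'].round(0))
```

```text
t 3.37 grasp [0.6061 0.3028 0.2193] F [ 0.2 -0.9  1.3] open 0.0
shift [0.607, 0.302, 0.144] [-0.07  7.53  0.12]
[ -21.   40.  -13.   78.    9.   63. -106.]
```

View pics/w1.png

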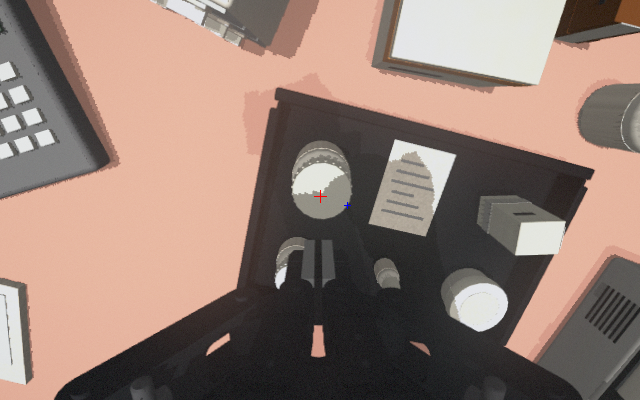

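The wrist view has the tall bottle's cap centred at about (322,190), and the predicted mark sits at (320,196), a few mm off. The fingertips are at (318,241) and the jar lid at (478,306).

Run:
```python
from h import *
p,T=cam('wrist')
print(world((322,190),.104,p,T),world((478,307),.044,p,T))
to([.609,.302,.147])
```

```text
[0.61348171 0.30073571 0.104     ] [0.52623222 0.07760185 0.044     ]
t 3.42 grasp [0.6076 0.3011 0.2215] F [ 1.  -0.3  0.7] open 0.0
shift [0.609, 0.302, 0.147] [-0.15  7.45 -0.03]
```

{"name": "drive_tool", "arguments": {"moves": [[[-1, -0.2, 2, 0.1, 0, 0, 0], [-1, -0.2, 4, 0.1, 0, 0, 0], [-1, -0.2, 5.5, 0.1, 0, 0, 0], [-1, -0.2, 6.5, 0.1, 0, 0, 0], [-1, -0.2, 7.2, 0.1, 0, 0, 0], [-1, -0.2, 7.6, 0.1, 0, 0, 0], [-1, -0.2, 7.6, 0.1, 0, 0, 0], [-1, -0.2, 7.6, 0.1, 0, 0, 0], [-1, -0.2, 7.6, 0.1, 0, 0, 0], [-1, -0.2, 7.6, 0.1, 0, 0, 0]]]}}

```text
t: 4.25
tool_pos: [0.6099, 0.3009, 0.3012]
tcp_rot: [-90.1, 0.2, -160.1]
contact_force: [0.4, -0.1, 0.9]
opening: -0.001
```

Run:
```python
from h import *
to([.61,.301,.144])
im=vision.read_camera('side'); save('s1',cv2.resize(im[190:310,150:310],(800,600),interpolation=cv2.INTER_CUBIC))
```

```text
t 4.25 grasp [0.6104 0.3013 0.1465] F [ 0.4 -0.1  0.9] open -0.0
shift [0.61, 0.301, 0.144] [0.05 0.25 0.02]
```

View pics/s1.png

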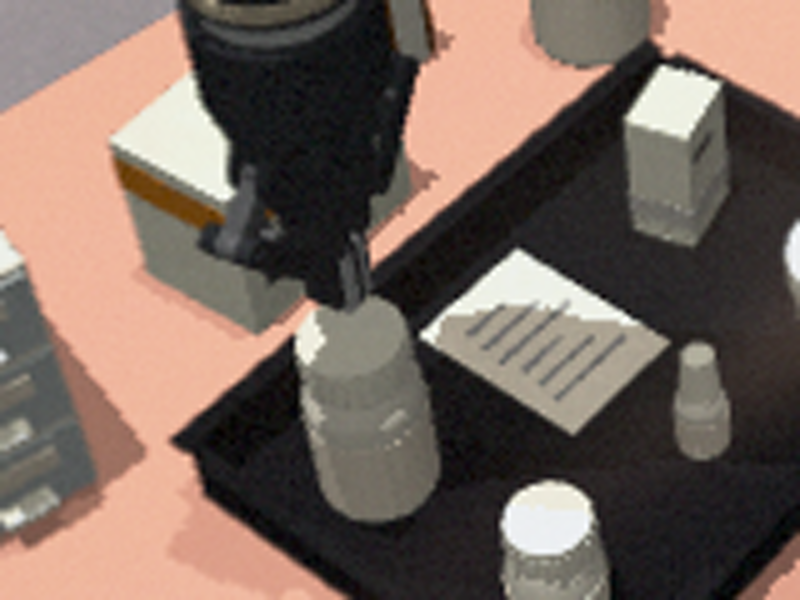

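The side crop shows the closed fingertips at (355,308), just above the tall bottle's cap centred at (352,335), with a gap between them.

Run:
```python
from h import *
p,T=cam('side'); f=lambda X:((pix(X,p,T)-[150,190])*5).round(0)
print('tip',f([.6104,.3013,.1285]),'cap .610,.301',f([.61,.301,.104]),'cap .607,.302',f([.607,.302,.104]))
```

```text
tip [344. 289.] cap .610,.301 [353. 327.] cap .607,.302 [356. 332.]
```

{"name": "drive_tool", "arguments": {"moves": [[[-1, 0, 0.1, 0, 0, 0, 0], [-1, 0, 0.1, 0, 0, 0, 0], [-1, 0, 0.1, 0, 0, 0, 0], [-1, 0, 0.1, 0, 0, 0, 0], [-1, 0, 0.1, 0, 0, 0, 0], [-1, 0, 0.1, 0, 0, 0, 0], [-1, 0, 0.1, 0, 0, 0, 0], [-1, 0, 0.1, 0, 0, 0, 0], [-1, 0, 0.1, 0, 0, 0, 0], [-1, 0, 0.1, 0, 0, 0, 0], [-1, 0, 0.1, 0, 0, 0, 0], [-1, 0, 0.1, 0, 0, 0, 0], [-1, 0, 0.1, 0, 0, 0, 0], [-1, 0, 0.1, 0, 0, 0, 0], [-1, 0, 0.1, 0, 0, 0, 0], [-1, 0, 0.1, 0, 0, 0, 0], [-1, 0, 0.1, 0, 0, 0, 0], [-1, 0, 0.1, 0, 0, 0, 0], [-1, 0, 0.1, 0, 0, 0, 0], [-1, 0, 0.1, 0, 0, 0, 0]]]}}

```text
t: 5.97
tool_pos: [0.6098, 0.3009, 0.3]
tcp_rot: [-90.1, 0.2, -160.1]
contact_force: [-0.2, -0.1, 0.2]
opening: -0.001
```

{"name": "drive_tool", "arguments": {"moves": [[[-1, 0, 0, 0, 0, 0, 0], [-1, 0, 0, 0, 0, 0, 0], [-1, 0, 0, 0, 0, 0, 0], [-1, 0, 0, 0, 0, 0, 0], [-1, 0, 0, 0, 0, 0, 0], [-1, 0, 0, 0, 0, 0, 0], [-1, 0, 0, 0, 0, 0, 0], [-1, 0, 0, 0, 0, 0, 0], [-1, 0, -3, 0, 0, 0, 0], [-1, 0, -6, 0, 0, 0, 0], [-1, 0, -8, 0, 0, 0, 0], [-1, 0, -8, 0, 0, 0, 0]]]}}

```text
t: 6.97
tool_pos: [0.6105, 0.3016, 0.386]
tcp_rot: [-90.2, 0.8, -160.1]
contact_force: [0.5, 0.2, 1.7]
opening: 0.001
```

```bash
python3 -c "
from h import *
to([.524,.078,.20])"
```

```text
t 6.97 grasp [0.6125 0.3028 0.2314] F [0.5 0.2 1.7] open 0.0
shift [0.524, 0.078, 0.2] [16.02  2.84 18.13]
```

{"name": "drive_tool", "arguments": {"moves": [[[-1, 8, 0, 9, 0, 0, 0], [-1, 8, 0, 9, 0, 0, 0], [-1, 8, 0, 9, 0, 0, 0], [-1, 16, 0, 18, 0, 0, 0], [-1, 16, 0, 18, 0, 0, 0], [-1, 16, 0, 18.1, 0, 0, 0], [-1, 16, 0, 18.1, 0, 0, 0], [-1, 16, 2, 18.1, 0, 0, 0], [-1, 16, 3, 18.1, 0, 0, 0], [-1, 16, 3, 18.1, 0, 0, 0]]]}}

```text
t: 7.8
tool_pos: [0.5212, 0.0771, 0.3506]
tcp_rot: [-90.3, 0.5, -160.1]
contact_force: [-0.5, -0.4, -0.5]
opening: 0.002
```

Run:
```python
from h import *
to([.524,.078,.085])
p,T=cam('wrist'); im=vision.read_camera('wrist'); b=im.copy()
cv2.drawMarker(b,tuple(int(v) for v in pix([.524,.078,.044],p,T)),(255,0,0),0,12,1); save('w2',b)
```

```text
t 7.8 grasp [0.5222 0.0782 0.1959] F [-0.5 -0.4 -0.5] open 0.0
shift [0.524, 0.078, 0.085] [-0.06 11.09  0.13]
```

View pics/w2.png

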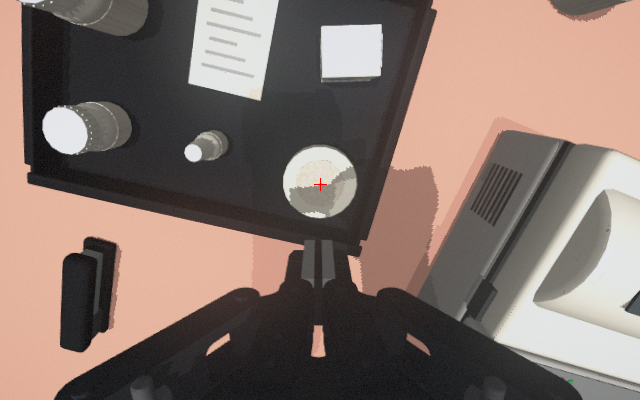

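The jar lid is centred at about (320,181) and the predicted mark is 3 px away, so I'm descending.

{"name": "drive_tool", "arguments": {"moves": [[[-1, -0.1, 3, 0.1, 0, 0, 0], [-1, -0.1, 6, 0.1, 0, 0, 0], [-1, -0.1, 8.5, 0.1, 0, 0, 0], [-1, -0.1, 10, 0.1, 0, 0, 0], [-1, -0.1, 10.7, 0.1, 0, 0, 0], [-1, -0.1, 11, 0.1, 0, 0, 0], [-1, -0.1, 11, 0.1, 0, 0, 0], [-1, -0.1, 11, 0.1, 0, 0, 0], [-1, -0.1, 11, 0.1, 0, 0, 0], [-1, -0.1, 11, 0.1, 0, 0, 0], [-1, -0.1, 11, 0.1, 0, 0, 0], [-1, -0.1, 11, 0.1, 0, 0, 0], [-1, -0.1, 11, 0.1, 0, 0, 0], [-1, -0.1, 11, 0.1, 0, 0, 0], [-1, -0.1, 11, 0.1, 0, 0, 0], [-1, -0.1, 11, 0.1, 0, 0, 0], [-1, -0.1, 11, 0.1, 0, 0, 0], [-1, -0.1, 11, 0.1, 0, 0, 0], [-1, -0.1, 11, 0.1, 0, 0, 0], [-1, -0.1, 11, 0.1, 0, 0, 0]]]}}

```text
t: 9.52
tool_pos: [0.524, 0.0778, 0.2417]
tcp_rot: [-90.2, 0.6, -160.0]
contact_force: [0.4, -0.5, 0.4]
opening: -0.002
```

```bash
python3 -c "
from h import *
to([.525,.078,.085])"
```

```text
t 9.52 grasp [0.5253 0.079  0.087 ] F [ 0.4 -0.5  0.4] open -0.0
shift [0.525, 0.078, 0.085] [0.07 0.2  0.08]
```

{"name": "drive_tool", "arguments": {"moves": [[[-1, 0, 0, 0, 0, 0, 0], [-1, 0, 0, 0, 0, 0, 0], [-1, 0, 0, 0, 0, 0, 0], [-1, 0, 0, 0, 0, 0, 0], [-1, 0, 0, 0, 0, 0, 0], [-1, 0, 0, 0, 0, 0, 0], [-1, 0, 0, 0, 0, 0, 0], [-1, 0, 0, 0, 0, 0, 0], [-1, 0, 0, 0, 0, 0, 0], [-1, 0, 0, 0, 0, 0, 0], [-1, 0, 0, 0, 0, 0, 0], [-1, 0, 0, 0, 0, 0, 0], [-1, 0, -3, 0, 0, 0, 0], [-1, 0, -7, 0, 0, 0, 0], [-1, 0, -11, 0, 0, 0, 0], [-1, 0, -15, 0, 0, 0, 0], [-1, 0, -18, 0, 0, 0, 0], [-1, 0, -18, 0, 0, 0, 0]]]}}

```text
t: 11.02
tool_pos: [0.5237, 0.077, 0.4286]
tcp_rot: [-90.1, 1.5, -160.0]
contact_force: [0.7, 0.0, 0.1]
opening: 0.001
```

```bash
python3 -c "
from h import *
to([.437,-.208,.25])"
```

```text
t 11.02 grasp [0.5273 0.0786 0.274 ] F [0.7 0.  0.1] open 0.0
shift [0.437, -0.208, 0.25] [18.32  1.89 23.86]
```

{"name": "drive_tool", "arguments": {"moves": [[[-1, 6, 0, 8, 0, 0, 0], [-1, 6, 0, 8, 0, 0, 0], [-1, 6, 0, 8, 0, 0, 0], [-1, 12, 0, 16, 0, 0, 0], [-1, 12, 0, 16, 0, 0, 0], [-1, 18.3, 0, 23.9, 0, 0, 0], [-1, 18.3, 0, 23.9, 0, 0, 0], [-1, 18.3, 1.9, 23.9, 0, 0, 0], [-1, 18.3, 1.9, 23.9, 0, 0, 0], [-1, 18.3, 1.9, 23.9, 0, 0, 0], [-1, 18.3, 1.9, 23.9, 0, 0, 0], [-1, 18.3, 1.9, 23.9, 0, 0, 0]]]}}

```text
t: 12.02
tool_pos: [0.4345, -0.2082, 0.4048]
tcp_rot: [-90.1, 1.5, -159.9]
contact_force: [-0.3, -0.8, 0.6]
opening: -0.001
```

Run:
```python
from h import *
to([.437,-.208,.165])
p,T=cam('wrist'); im=vision.read_camera('wrist'); b=im.copy()
cv2.drawMarker(b,tuple(int(v) for v in pix([.437,-.208,.135],p,T)),(255,0,0),0,12,1); save('w3',b)
```

```text
t 12.02 grasp [ 0.4382 -0.2065  0.2501] F [-0.3 -0.8  0.6] open -0.0
shift [0.437, -0.208, 0.165] [0.39 8.5  0.12]
```

View pics/w3.png

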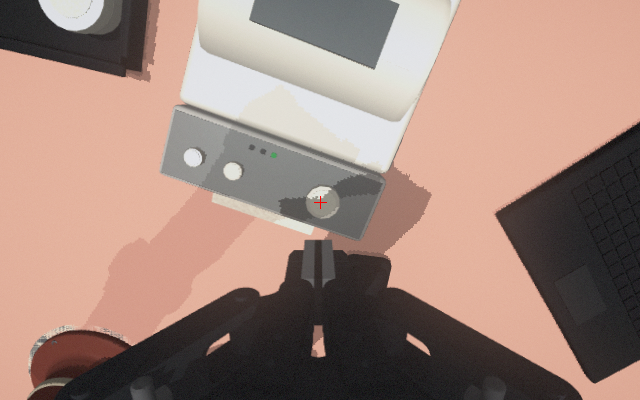

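The print key is at (322,201), right on the mark, with the small keys at (193,157) and (233,171). I'll come down to about 1 cm above it first.

{"name": "drive_tool", "arguments": {"moves": [[[-1, 0.2, 3, 0.1, 0, 0, 0], [-1, 0.3, 6, 0.1, 0, 0, 0], [-1, 0.4, 7.5, 0.1, 0, 0, 0], [-1, 0.4, 8.3, 0.1, 0, 0, 0], [-1, 0.4, 8.5, 0.1, 0, 0, 0], [-1, 0.4, 8.5, 0.1, 0, 0, 0], [-1, 0.4, 8.5, 0.1, 0, 0, 0]]]}}

```text
t: 12.65
tool_pos: [0.434, -0.2093, 0.3209]
tcp_rot: [-90.0, 1.6, -159.8]
contact_force: [0.7, 1.0, 0.5]
opening: 0.002
```

```bash
python3 -c "
from h import *
to([.437,-.208,.147])"
```

```text
t 12.65 grasp [ 0.4381 -0.2077  0.1662] F [0.7 1.  0.5] open 0.0
shift [0.437, -0.208, 0.147] [ 0.17  1.92 -0.01]
```

{"name": "drive_tool", "arguments": {"moves": [[[-1, 0.1, 0.8, 0, 0, 0, 0], [-1, 0.1, 1.2, 0, 0, 0, 0], [-1, 0.1, 1.5, 0, 0, 0, 0], [-1, 0.1, 1.7, 0, 0, 0, 0], [-1, 0.1, 1.9, 0, 0, 0, 0], [-1, 0.1, 1.9, 0, 0, 0, 0], [-1, 0.1, 1.9, 0, 0, 0, 0], [-1, 0.1, 1.9, 0, 0, 0, 0]]]}}

```text
t: 13.32
tool_pos: [0.4337, -0.2095, 0.3034]
tcp_rot: [-89.9, 1.7, -159.8]
contact_force: [-2.2, 1.1, 12.8]
opening: -0.003
```

```bash
python3 -c "
from h import *
to([.437,-.208,.147])"
```

```text
t 13.32 grasp [ 0.438  -0.2081  0.1487] F [-2.2  1.1 12.8] open -0.0
shift [0.437, -0.208, 0.147] [ 0.09  0.17 -0.04]
```

At 12.8 N, well over the 4 N needed, the key is bottomed with the tips at 0.131 m. Releasing now.

{"name": "drive_tool", "arguments": {"moves": [[[-1, 0, 0.1, 0, 0, 0, 0], [-1, 0, 0.1, 0, 0, 0, 0], [-1, 0, -1, 0, 0, 0, 0], [-1, 0, -3, 0, 0, 0, 0], [-1, 0, -6, 0, 0, 0, 0], [-1, 0, -9, 0, 0, 0, 0], [-1, 0, -12, 0, 0, 0, 0], [-1, 0, -12, 0, 0, 0, 0], [-1, 0, -12, 0, 0, 0, 0], [-1, 0, -12, 0, 0, 0, 0]]]}}

```text
t: 14.15
tool_pos: [0.4299, -0.2105, 0.4226]
tcp_rot: [-90.0, 1.6, -159.8]
contact_force: [0.4, -0.3, 0.0]
opening: -0.001
```

Run:
```python
from h import *
to([.437,-.208,.147])
t=vision.read_camera('top'); a=cv2.imread('pics/top0.png')[...,::-1]
w=vision.read_camera('wrist')
save('end',np.vstack([np.hstack([x[120:290,150:450] for x in (a,t)]),w[100:300,20:620]]))
```

```text
t 14.15 grasp [ 0.434 -0.209  0.268] F [ 0.4 -0.3  0. ] open -0.0
shift [0.437, -0.208, 0.147] [2.00e-02 1.21e+01 1.00e-02]
```

View pics/end.png

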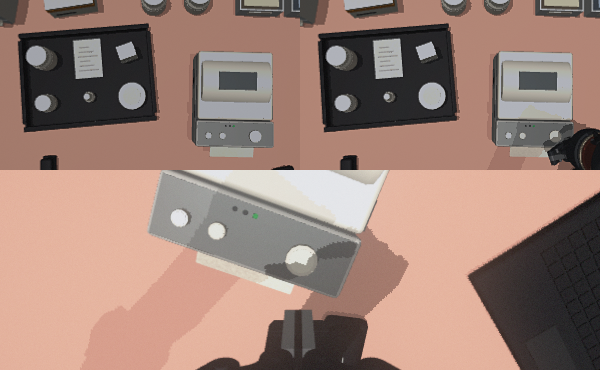

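The before and after top views match: the medicines and stock bottles haven't moved. The wrist view shows the print key free, and the wrist force is about zero.

```bash
python3 -c "
from rig import arm
print(arm.job_done())"
```

```text
the job is handed in; nothing more can be done
None
```

The pointing check and the print-key press are done, and I handed the job in at about t = 14 s. It gave no verdict.

- **Tall bottle:** I held the closed fingertips about 2.4 cm above the middle of the cap for about 2.5 s.
- **Ointment jar:** I held the fingertips about 2.5 cm above the middle of the lid for about 2.3 s.
- **Print key:** I pressed it with about 13 N, against the 4 N needed to hold it down. The fingertips reached 0.131 m, where the fully pressed key top is 0.130 m. I then let it go and backed off 12 cm.

**Last checks:** comparing the top view from before and after by eye, the medicines and the stock bottles were unmoved. The arm's own body now covers part of the desk by the mouse, so I could not compare the mouse there. The wrist force was back to about zero. The print key looked up in the wrist camera, but I did not measure its travel.

**Small disagreements:**
- The camera estimates of the tall bottle's position differed by about 5 mm.
- In the side view, the fingertips appeared about 4 pixels from where I predicted.
- The tool had tilted about 1.6° by the end.

All were within tolerance.

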